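# Catch the paper safe's falling lid and lower it shut

### The arm

A 6-joint arm with a two-finger parallel gripper is mounted at the origin on a cart in front of the work surface, level with it; the furniture and walls round the work are solid. World frame = base frame: x ahead of the robot, y to its left, z up, the work surface at z = 0. Lengths are in m, angles in rad, forces in N, time in s.
With the tool pointing down it reaches from about 0.275 to 1 m from the base axis. Payload 8.4 kg.
Tool frame: the origin (TCP) lies on the centre line of the jaws, within the pads' length; the fingertips stand 17 mm ahead of it and the grasp point (between the pads) lies 2 mm behind it (tip_extent is the z of the fingertips in the tool frame, in m); z points along the fingers, y is the direction in which the jaws open and shut (so a half turn about z gives the same grasp; the last joint's range is limited). The gripper opens to 85 mm and grips with 20 to 120 N. Pads are 22 mm wide; open, the fingers measure 114 mm over their backs; the gripper's body (76 mm by 85 mm) begins 54 mm behind the grasp point. The pads swing forward as they close: fully open they stand 13 mm farther back than shut.
Start: joints at [1.301, 0.353, 1.633, -0, 1.155, -0.002], TCP at [0.165, 0.603, 0.226] pointing down, gripper open.
Joint ranges: [-2.63, 2.63], [-0.92, 2.1], [0.06, 2.66], [-1.3, 4.44], [0, 2.69], [-3.02, 3.02]. Speed limits (rad/s): [2.22, 2.22, 2.79, 3.14, 3.14, 3.14].

### API

Orientations are given as a 3x3 rotation matrix whose columns are the frame's x, y, z axes.
In Python, from workcell import * gives the robot as it stands. The module is installed in compiled form; this text tells all that it offers.
- The arm moves only by the tool carry_out, never from a script. Its argument "deltas" is one flat list of numbers, 4 for each row, row after row: the shift along the tool's x, y, z in mm, then the turn about the tool's z in rad. In form: [tx, ty, tz, twist, tx, ty, tz, twist, ...]. A call has 1 to 20 rows; each row is the pose to reach, as a shift and turn from the pose commanded when the call began, along the tool's axes at that moment; what a row does not reach only later rows make up. A row lasts 1/12 s, in which the tool goes at most 41.7 mm and 7.16 degrees, less where a joint would pass 70% of its speed; a pose out of reach is approached as far as the arm can. A call with a gripper value outside its range is refused whole. "hand" is the finger opening in mm, from 0 to 85.4, set as the call begins (left out, the last holds). The fingers move at their own pace and stop on an object; "grip_force" is the grip in N (left out, the last holds). Time passes only in rows, so rows that repeat a pose let the fingers close. It gives the time, the measured TCP pose, the force and the opening at its end, in the units of the state.
- observe(): the state, without advancing time (a new reading comes with each control period).
- capture(name): name is "scene" or "top" or "wrist"; returns a dict with "img" (480x640x3 uint8, blue, green, red), "range_z" (480x640 float32, m along the optical axis (not along the pixel's ray), 0 where there is no reading), "fx", "fy", "cx", "cy" (pixels), "k1" (the pictures are not rectified: a ray, as slopes to the right and down, at radius r is drawn at 1 + k1 r^2 times it, then the intrinsics apply), "rvec" (rotation vector, rad) and "tvec" (3), from world to camera coordinates, as OpenCV has them. Camera axes: x right, y down, z forward; pixel columns grow to the right and rows downward; lengths in m; the calibration is good to about 2 mm. A picture is of the moment at which its call begins.
- hand_in(): hands the job in, once; it reports no verdict.
The state is a dict: "t": time; "q": joint angles; "joint_velocities": joint speeds; "joint_efforts": joint torques, N m; "eef_pos": TCP position; "orientation": TCP orientation; "force": force on the tool from outside, world axes, zero at the start; "wrist_torque": the same for the moment, N m; "grip_width": finger opening in m.
Only numpy, scipy, OpenCV 4.12 (cv2) and the standard library are available. Lean on these libraries where they do the work, as an engineer would, in place of code of your own. Each camera call takes 0.05 s, during which the arm holds its last target. There are 200 camera calls.

### The job

The lid of the black paper safe stands open, leaning back. Tip it forward past upright with a fingertip, and as it falls catch it on a finger under its lid or orange tongue before it is halfway down, then lower it slowly on the finger until it is fully shut, without letting it slam or drop, and take the hand clear. Only touch the lid, never grip it or force it, and leave the film can, the bottle and the loupe where they stand.

Things in the scene. Friction and masses are not known exactly. Their poses are not given: they have to be found in the camera images.
- paper_safe: Black paper safe (light-tight box), open at the top, with a brown-carded paper stack in it, fixed to the table. 180 mm along its x, 170 mm along its y, 100 mm high; origin under its centre on the table, z up. The lid's hinge runs along its x axis at the top of its -y side; the shut lid's tongue sticks out over its +y side.
- hinge_mid (a point): Middle of the lid's hinge axis, 100 mm above the table, at y = -85 mm in the safe's frame, with the safe's axes. Hinge friction (0.05 N m) lets the lid stand within about 0.15 rad of upright; tipped below about 1.4 rad it falls by itself.
- safe_lid (a joint): Lid angle, rad, about the safe's +x: 0 shut (level), 1.57 upright, 1.82 back against its stop; starts at 1.66 to 1.82. A weak damper (0.42 N m s/rad) slows the fall but does not stop a slam: 0.03 to 0.09 rad/s at 1.35 rad, 0.13 to 0.22 at 1.2, then up to 0.8; about 5 s from 1.35 rad to shut.
- lid_panel: The lid: flat black plate, 184 (x) by 172 mm (y), with an orange tongue 70 mm wide at the middle of its free side, all 8 mm thick, 0.32 to 0.43 kg; 1.5 to 2 N under the tongue's edge hold it level. Origin on the hinge at mid-length, y towards the tongue, z out of the top face; the underside is the plane z = 0 through the hinge axis.
- tongue_edge (a point): Middle of the tongue's free edge, on the underside, 200 mm from the hinge: 200 cos(angle) mm along the safe's y and 200 sin(angle) mm up from hinge_mid. With the lid shut the tongue overhangs the safe's wall by 30 mm, 100 mm above the table, so a finger under it can go on downward.
- film_can: Bystander: small film can, 34 mm across, 51 mm high, standing loose behind the hinge side; origin under its centre.
- wetting_bottle: Bystander: small brown bottle with white cap, 43 mm across, 82 mm high, standing loose behind the hinge side; origin under its centre.
- focus_loupe: Bystander: black and clear loupe, 47 mm across, 42 mm high, standing loose near the +x end of the tongue side; origin under its centre.

How it is judged:
By the outcome, as a careful person would: the job done as asked, in the order asked, and still so for the second after the job is handed in, with the robot touching nothing.
It also fails if it takes over 59 s, if anything falls off the work surface, if the arm or the gripper's body presses on something with over 40 N, if the wrist force passes 120 N, or if a joint passes its speed limit or range.

## Working session

There is one attempt and no reset: what is moved stays moved. The work goes in short steps, Python scripts to look and compute and a tool call to move; the robot and the scene stay as the last step left them, time stands still between calls to the robot, and variables do not carry over. Pictures are saved under pics/ and viewed, about 8 in all and at most 12, crops included, and the job is handed in when it is done.

Besides the shell and the picture viewer there is one more tool, called after "Emit:" as name(argument=value, ...) on one line, values as JSON. carry_out: Moves the arm, as the interface text tells. Its arguments: {"type":"object","properties":{"deltas":{"type":"array","items":{"type":"number"}},"hand":{"type":"number"},"grip_force":{"type":"number"}},"required":["deltas"]}

```bash
mkdir -p pics; cat > h.py <<'E'
from workcell import *
import numpy as np, cv2
def pts(c):
    R=cv2.Rodrigues(np.array(c["rvec"],float))[0]; t=np.array(c["tvec"],float).ravel()
    v,u=np.mgrid[0:480,0:640]; K=np.array([[c["fx"],0,c["cx"]],[0,c["fy"],c["cy"]],[0,0,1.]])
    n=cv2.undistortPoints(np.stack([u,v],-1).reshape(-1,1,2).astype(float),K,np.array([c["k1"],0,0,0.])).reshape(480,640,2)
    z=c["range_z"]; P=np.dstack([n*z[...,None],z])
    W=(P-t)@R; W[z==0]=np.nan
    return W
E
python3 - <<'E'
from h import *
o=observe();print(o["t"],o["eef_pos"],o["orientation"],o["force"])
ims=[]
for n in("scene","top"):
    c=capture(n);W=pts(c);np.savez(""+n,W=W,img=c["img"])
    cv2.imwrite(f"pics/{n}1.png",c["img"])
    R=cv2.Rodrigues(np.array(c["rvec"],float))[0];print(n,"cam pos",-R.T@np.array(c["tvec"]).ravel())
    h=cv2.cvtColor(c["img"],cv2.COLOR_BGR2HSV)
    m=cv2.inRange(h,(5,150,120),(22,255,255));k,l,s,ce=cv2.connectedComponentsWithStats(m)
    for i in range(1,k):
        if s[i,4]>60: print(s[i],np.nanmedian(W[l==i],0),np.nanmin(W[l==i],0),np.nanmax(W[l==i],0))
E
```

```text
0.0 [0.16522682 0.60226456 0.22543481] [[-9.64361540e-01  2.64587708e-01 -4.05344765e-04]
 [ 2.64588016e-01  9.64360596e-01 -1.34980009e-03]
 [ 3.37580086e-05 -1.40894466e-03 -9.99999007e-01]] [-0.0624497   0.40182515 -0.47136067]
scene cam pos [ 0.0156366  -0.5674683   0.78517784]
[411 161  34  19 112] [ 0.93692201 -0.17078521  0.02022211] [ 0.91793973 -0.22702337  0.01558557] [ 0.9582039  -0.13643796  0.02363699]
[363 168  36  28 228] [ 0.82278812 -0.10425122  0.01942959] [ 0.76138931 -0.12412397  0.01533937] [ 0.89766398 -0.07106161  0.02453741]
[379 174  42  29 186] [ 0.83892112 -0.15912363  0.01989389] [ 0.76351512 -0.18197644  0.01587182] [ 0.90290318 -0.14045358  0.02271565]
[448 175  46  20 196] [ 0.9478123  -0.28879521  0.01985926] [ 0.92686519 -0.34301282  0.01564047] [ 0.96464076 -0.23181787  0.02347689]
[379 187  37  34 230] [ 0.51168607 -0.31678582  0.29191804] [ 0.48681163 -0.32738498  0.01575504] [ 0.86150198 -0.17266683  0.29510268]
[426 188  58  49 745] [ 0.84631979 -0.29526235  0.01965171] [ 0.77427467 -0.35174799  0.01516263] [ 0.90961576 -0.22344016  0.02416051]
[419 203  13  22  88] [ 0.79153931 -0.25239226  0.01988775] [ 0.7699737  -0.28261533  0.01530271] [ 0.83057104 -0.23354396  0.02276111]
[611 237  29  37 874] [ 0.8048444  -0.63805504  0.13797434] [ 0.77875844 -0.6687614   0.12119267] [ 0.85877153 -0.609527    0.14284836]
top cam pos [ 0.42835241 -0.183511    1.01038032]
[ 556   47   42   43 1385] [ 0.81625612 -0.64300314  0.13997842] [ 0.78021914 -0.68199538  0.12454348] [ 0.85625668 -0.60684331  0.14579887]
[406 196  17  47 225] [ 0.52109848 -0.31548443  0.29447285] [ 0.48766455 -0.32488658  0.27184544] [ 0.55545476 -0.30315129  0.29786636]
```

View pics/scene1.png

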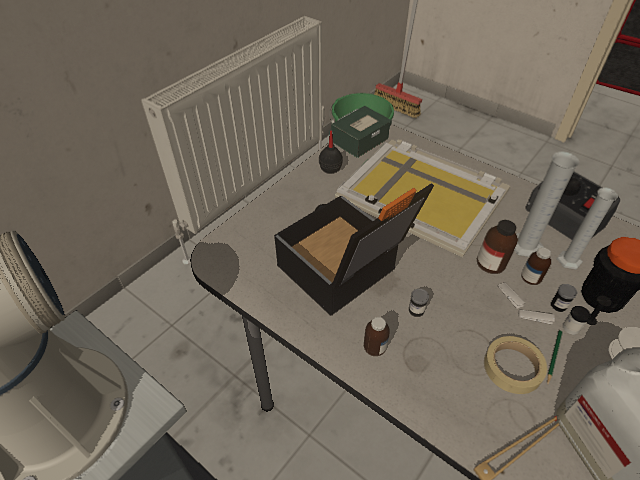

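View pics/top1.png

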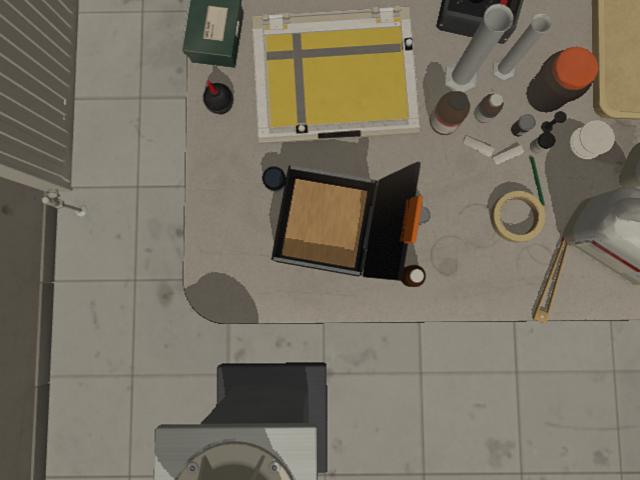

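The scene shows the safe with its lid leaning towards world −y. In the top view the box spans about (275–375, 168–272), the tongue is at (412, 218), the loupe at (273, 178), the bottle at (413, 275), and the can is behind the tongue at (424, 214). Next I'll measure the rim, the lid plane and the bystanders.

```bash
python3 - <<'E'
import numpy as np, cv2
d=np.load("top.npz");W=d["W"];im=d["img"]
v,u=np.mgrid[0:480,0:640]
roi=(u>262)&(u<382)&(v>160)&(v<282)
rim=roi&(abs(W[...,2]-.1)<.012)&(im.max(-1)<90)&(u<385)
p=W[rim];print("rim",len(p),np.median(p[:,2]))
r=cv2.minAreaRect((p[:,:2]*1000).astype(np.float32));print(r,cv2.boxPoints(r))
# lid: black points high
lid=(u>365)&(u<430)&(v>155)&(v<285)&(W[...,2]>.13)&(im.max(-1)<90)
q=W[lid];q0=np.median(q,0)
for _ in range(4):
    c=q.mean(0);n=np.linalg.svd(q-c,full_matrices=False)[2][2];q=q[abs((q-c)@n)<.006]
print("lid",len(q),c,n,q.min(0),q.max(0))
if n[1]<0:n=-n
print("plane angle(rad) ->", np.pi/2+np.arctan2(n[2],np.hypot(n[0],n[1])), "normal yaw",np.arctan2(-n[0],n[1]))
# hinge: plane at z=.1 -> line
for z in(.1,.3):
  for x in(.4,.5,.6): print(z,x,c[1]-(n[0]*(x-c[0])+n[2]*(z-c[2]))/n[1])
for nm,(a,b,e,f),h in(("loupe",(258,290,162,194),.03),("bottle",(398,430,262,290),.06),("can",(414,435,203,226),.035)):
    m=(u>a)&(u<b)&(v>e)&(v<f)&(W[...,2]>h)&(W[...,2]<.1); s=W[m]; 
    if len(s): print(nm,len(s),np.median(s,0),s.min(0),s.max(0))
W2=np.load("scene.npz")["W"]
for nm,(a,b,e,f) in(("bottle",(360,395,312,360)),("can",(405,432,284,320))):
    m=(u>a)&(u<b)&(v>e)&(v<f)&(W2[...,2]>.02); s=W2[m];print(nm,"scene",len(s),np.median(s,0),s.min(0),s.max(0))
E
```

```text
rim 1115 0.10174544224736667
((546.0828857421875, -184.67898559570312), (177.2388458251953, 182.25057983398438), 79.48406982421875) [[ 440.3143  -255.1788 ]
 [ 619.50385 -288.44116]
 [ 651.85144 -114.17917]
 [ 472.66193  -80.91681]]
lid 3930 [ 0.52476488 -0.2930472   0.21497756] [0.17694524 0.95161485 0.25123607] [ 0.43323841 -0.32857845  0.13001508] [ 0.6192799  -0.2554131   0.29167729]
plane angle(rad) -> 1.8247533957572672 normal yaw -0.18384250780692052
0.1 0.4 -0.2394929038279405
0.1 0.5 -0.2580871108969086
0.1 0.6 -0.27668131796587675
0.3 0.4 -0.2922949519512579
0.3 0.5 -0.310889159020226
0.3 0.6 -0.32948336608919415
loupe 501 [ 0.63784966 -0.08342865  0.04269778] [ 0.60027332 -0.11584926  0.03000947] [ 0.66362966 -0.05773129  0.09996393]
bottle 373 [ 0.44329636 -0.34963253  0.06988605] [ 0.42292592 -0.37161367  0.06002328] [ 0.46290058 -0.33168016  0.08796301]
can 145 [ 0.55877261 -0.37556755  0.05178308] [ 0.54450382 -0.38722469  0.0475758 ] [ 0.57610259 -0.364801    0.05777259]
bottle scene 696 [ 0.43276216 -0.35931986  0.06158822] [ 0.42109192 -0.37573946  0.02036548] [ 0.461171   -0.33344306  0.08492327]
can scene 349 [ 0.55429912 -0.3741068   0.04884061] [ 0.54287998 -0.38896181  0.02026556] [ 0.57834097 -0.35573777  0.0545605 ]
```

Emit:
carry_out(deltas=[0,0,-60,0,0,0,-100,0,0,0,-140,0,0,0,-175,0,-20,-27,-175,0.1,-45,-60,-175,0.2,-70,-95,-175,0.3,-95,-130,-175,0.4,-120,-165,-175,0.5,-143,-200,-175,0.6,-166,-232,-175,0.7,-190,-264,-175,0.8,-213,-296,-175,0.9,-236,-328,-175,1.0,-260,-360,-175,1.1,-282,-393,-175,1.2,-305,-425,-175,1.3,-328,-457,-175,1.4,-350,-489,-175,1.486,-373,-521,-175,1.486], hand=0, grip_force=20)

```text
t: 1.77
eef_pos: [0.387, -0.0004, 0.4012]
orientation: [[0.187, 0.982, 0.0], [0.982, -0.187, 0.0], [0.0, 0.0, -1.0]]
force: [0.8, 0.5, 0.5]
grip_width: 0.0001
```

Emit:
carry_out(deltas=[-26,16,0,0,-53,32,0,0,-80,48,0,0,-107,64,0,0,-134,80,0,0,-161,97,0,0,-188,113,0,0,-215,130,0,0,-242,146,0,0,-267,161,0,0,-290,175,0,0,-306,185,0,0,-315,190,0,0,-315,190,20,0,-315,190,45,0,-315,190,60,0,-315,190,60,0])

```text
t: 3.18
eef_pos: [0.5151, -0.3413, 0.3373]
orientation: [[0.182, 0.983, -0.005], [0.983, -0.182, 0.004], [0.003, -0.006, -1.0]]
force: [-0.8, 0.2, -0.7]
grip_width: 0.0001
```

```bash
cat > look.py <<'E'
import sys
from h import *
o=observe();print("t",o["t"],np.round(o["eef_pos"],4),"F",np.round(o["force"],2))
ys=np.array([.184,.983]);xs=np.array([.983,-.184]);H=np.array([.530,-.264])
c=capture("scene");W=pts(c)
if len(sys.argv)>1: cv2.imwrite("pics/%s.png"%sys.argv[1],cv2.resize(c["img"][100:340,240:500],None,fx=2.2,fy=2.2))
P=np.dstack([(W[...,:2]-H)@xs,(W[...,:2]-H)@ys,W[...,2]-.1])
h=cv2.cvtColor(c["img"],cv2.COLOR_BGR2HSV)
m=(cv2.inRange(h,(5,150,100),(22,255,255))>0)&(abs(P[...,0])<.045)&(np.hypot(P[...,1],P[...,2])>.165)&(np.hypot(P[...,1],P[...,2])<.215)&(P[...,2]>-.02)
q=P[m]
if len(q): print("tongue",len(q),"mid",np.round(np.median(q,0),4),"angle~",round(float(np.median(np.arctan2(q[:,2],q[:,1]))),3),"rmax",np.round(np.hypot(q[:,1],q[:,2]).max(),3))
e=np.array(o["eef_pos"]);print("tcp in hinge frame",np.round([*( (e[:2]-H)@np.c_[xs,ys]),e[2]-.1],4))
E
python3 look.py s2
```

```text
t 3.1833 [ 0.5151 -0.3413  0.3373] F [-0.8   0.23 -0.69]
tongue 324 mid [-0.0037 -0.0549  0.1908] angle~ 1.861 rmax 0.203
tcp in hinge frame [-0.0005 -0.0787  0.2373]
```

View pics/s2.png

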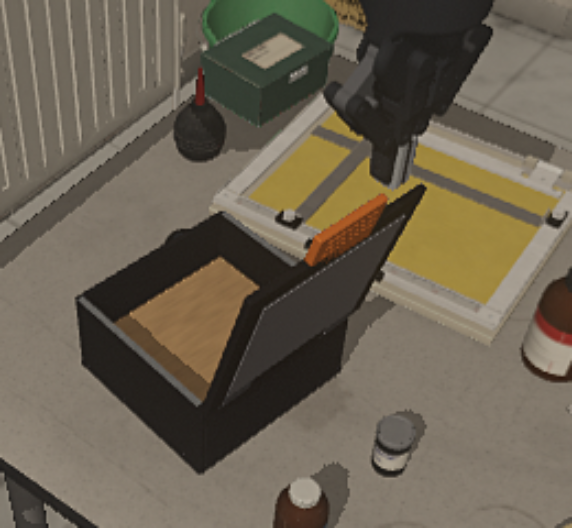

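Emit:
carry_out(deltas=[0,0,15,0,0,0,33,0,0,0,46,0,0,0,48,0,4,0,48,0,10,0,48,0,15,0,48,0,20,0,48,0,26,0,48,0,32,0,48,0,38,0,48,0,44,0,48,0,49,0,48,0,54,0,48,0,59,0,48,0,63,0,48,0,66,0,48,0,69,0,48,0,71,0,48,0,71,0,48,0])

```text
t: 4.9
eef_pos: [0.5297, -0.2726, 0.2932]
orientation: [[0.182, 0.983, 0.0], [0.983, -0.182, 0.0], [0.0, 0.0, -1.0]]
force: [0.2, -0.6, 0.1]
grip_width: -0.0002
```

```bash
python3 look.py
```

```text
t 4.9 [ 0.5297 -0.2726  0.2932] F [ 0.16 -0.55  0.14]
tongue 313 mid [-0.0048 -0.055   0.1907] angle~ 1.86 rmax 0.202
tcp in hinge frame [ 0.0013 -0.0085  0.1932]
```

```bash
python3 look.py s3
```

```text
t 4.95 [ 0.5297 -0.2728  0.2932] F [0.53 0.1  0.09]
tongue 314 mid [-0.0048 -0.0551  0.1907] angle~ 1.86 rmax 0.202
tcp in hinge frame [ 0.0013 -0.0087  0.1932]
```

View pics/s3.png

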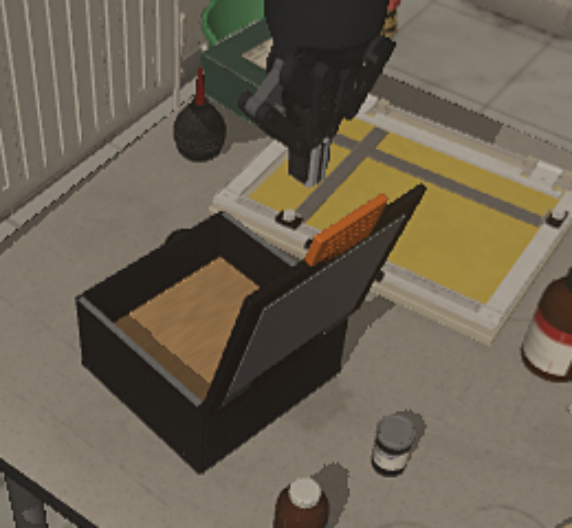

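```bash
python3 - <<'E'
from h import *
for n in("scene","top"):
    c=capture(n);W=pts(c)
    if n=="scene":
        for (u,v) in((381,182),(379,176),(376,170),(385,178),(397,204),(400,200)): print(u,v,c["img"][v,u],W[v,u])
    e=observe()
    R=cv2.Rodrigues(np.array(c["rvec"],float))[0]
    K=np.array([[c["fx"],0,c["cx"]],[0,c["fy"],c["cy"]],[0,0,1.]])
    P=np.array([np.array(e["eef_pos"])-[0,0,.017],[.521,-.315,.294]])
    print(n,cv2.projectPoints(P,np.array(c["rvec"],float),np.array(c["tvec"],float),K,np.array([c["k1"],0,0,0.]))[0].reshape(-1,2))
    if n=="top": cv2.imwrite("pics/t4.png",cv2.resize(c["img"][130:330,230:480],None,fx=2.4,fy=2.4))
E
```

```text
381 182 [117 123 127] [ 0.5232006  -0.28219953  0.30514101]
379 176 [25 30 34] [ 0.51945345 -0.27967209  0.31799494]
376 170 [26 31 36] [ 0.5155639  -0.27564817  0.32987335]
385 178 [16 22 27] [ 0.52876183 -0.2851941   0.31093247]
397 204 [25 50 92] [ 0.51504499 -0.3188489   0.28621119]
400 200 [ 35  85 160] [ 0.51998494 -0.32033889  0.29170385]
scene [[376.79501385 191.73610091]
 [397.54792875 197.05812304]]
top [[385.5822284  215.33588515]
 [415.98737828 219.18038658]]
```

View pics/t4.png

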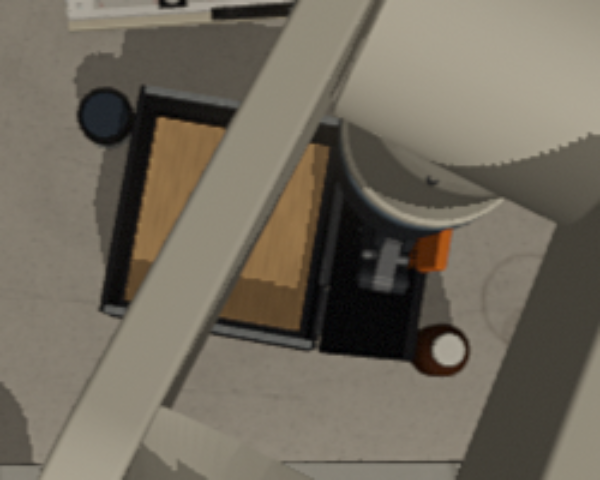

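The fingertips sit about 7 mm above the TCP instead of 17 mm below it, so the finger passed over the tongue without touching it. At scene pixel (381, 182) the tip is at z ≈ 0.30. I'll check the tip extent before going on.

```bash
python3 - <<'E'
import workcell
from h import *
print([k for k in dir(workcell) if not k.startswith("__")], getattr(workcell,"tip_extent",None)); o=observe(); print(o.keys(),o.get("tip_extent"))
c=capture("scene");W=pts(c);H=np.array([.530,-.264]);e=np.array(o["eef_pos"])
m=(np.hypot(W[...,0]-e[0],W[...,1]-e[1])<.03)&(W[...,2]>.2)&(W[...,2]<.45)
print("lowest finger pts",np.sort(W[m][:,2])[:12])
z=W[...,2]
for a in np.arange(.295,.40,.01):
    k=m&(z>=a)&(z<a+.01)
    if k.sum(): q=W[k]-np.r_[e[:2],0]; y=q[:,:2]@[.184,.983]; x=q[:,:2]@[.983,-.184]; print(round(a,3),k.sum(),"ys",y.min().round(4),y.max().round(4),"xs",x.min().round(4),x.max().round(4))
E
```

```text
['IKError', 'capture', 'hand_in', 'observe', 'tip_extent'] 0.017
dict_keys(['t', 'q', 'joint_velocities', 'joint_efforts', 'eef_pos', 'orientation', 'force', 'wrist_torque', 'grip_width']) None
lowest finger pts [0.200073   0.20101623 0.20166339 0.20194088 0.20244545 0.20316118
 0.20335787 0.20348845 0.20389447 0.20591825 0.20597827 0.20886282]
0.295 23 ys -0.0137 0.0053 xs -0.0108 0.0067
0.305 86 ys -0.0145 0.0055 xs -0.0141 0.0142
0.315 89 ys -0.0132 0.0056 xs -0.0143 0.0141
0.325 79 ys -0.0136 0.0054 xs -0.0142 0.0143
0.335 73 ys -0.0163 0.0071 xs -0.0282 0.0257
0.345 178 ys -0.0158 0.0104 xs -0.0294 0.027
0.355 107 ys -0.0192 0.0139 xs -0.0259 0.0279
0.365 145 ys -0.02 0.0131 xs -0.0209 0.0175
0.375 145 ys -0.0203 0.0036 xs -0.0288 0.0181
0.385 144 ys -0.022 0.0002 xs -0.0284 0.0198
0.395 193 ys -0.0224 -0.0114 xs -0.0271 0.0273
```

Emit:
carry_out(deltas=[0,0,-12,0,0,0,-25,0,-10,0,-25,0,-30,0,-25,0,-50,0,-25,0,-66,0,-25,0,-75,0,-25,0,-76,0,-15,0,-76,0,0,0,-76,0,15,0,-76,0,25,0,-75,0,27,0,-71,0,27,0,-66,0,27,0,-61,0,27,0,-56,0,27,0,-51,0,27,0,-46,0,27,0,-42,0,27,0,-40,0,27,0])

```text
t: 6.82
eef_pos: [0.5226, -0.3116, 0.2664]
orientation: [[0.182, 0.983, 0.0], [0.983, -0.182, 0.0], [0.0, 0.0, -1.0]]
force: [-0.3, -0.8, 0.4]
grip_width: 0.0001
```

```bash
python3 look.py
```

```text
t 6.8167 [ 0.5226 -0.3116  0.2664] F [-0.34 -0.82  0.36]
tongue 230 mid [-0.0225 -0.0357  0.1851] angle~ 1.766 rmax 0.202
tcp in hinge frame [ 0.0014 -0.0481  0.1664]
```

Emit:
carry_out(deltas=[4,0,0,0,9,0,0,0,14,0,0,0,19,0,0,0,24,0,0,0,28,0,0,0,32,0,0,0,36,0,0,0,39,0,0,0,42,0,0,0,44,0,0,0,46,0,0,0,46,0,0,0])

```text
t: 7.95
eef_pos: [0.5307, -0.2666, 0.2661]
orientation: [[0.182, 0.983, -0.0], [0.983, -0.182, 0.0], [0.0, -0.0, -1.0]]
force: [-0.7, 0.0, 0.0]
grip_width: 0.0004
```

```bash
python3 look.py s5
```

```text
t 7.95 [ 0.5307 -0.2666  0.2661] F [-0.65  0.02  0.  ]
tongue 281 mid [-0.0215  0.0087  0.1851] angle~ 1.524 rmax 0.202
tcp in hinge frame [ 0.0012 -0.0024  0.1661]
```

View pics/s5.png

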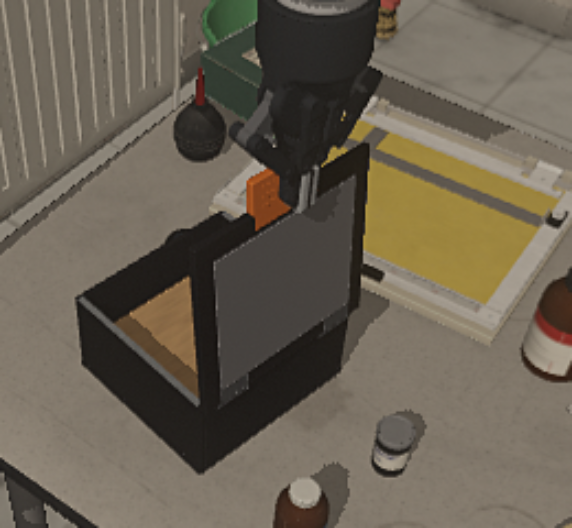

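Upright at about 1.48 rad, with the fingertip on its back at crop pixel (300, 205). Next I push it over the tipping point.

Emit:
carry_out(deltas=[4,0,0,0,8,0,0,0,12,0,0,0,16,0,0,0,19,0,0,0,21,0,0,0])

```text
t: 8.5
eef_pos: [0.5347, -0.2458, 0.2662]
orientation: [[0.182, 0.983, -0.0], [0.983, -0.182, 0.0], [0.0, -0.0, -1.0]]
force: [-0.6, 0.4, 0.3]
grip_width: 0.0004
```

```bash
python3 look.py
```

```text
t 8.5 [ 0.5347 -0.2458  0.2662] F [-0.57  0.44  0.3 ]
tongue 306 mid [-0.0209  0.0303  0.1834] angle~ 1.406 rmax 0.2
tcp in hinge frame [0.0012 0.0188 0.1662]
```

Emit:
carry_out(deltas=[3,0,0,0,5,0,-8,0,4,0,-32,0,4,0,-50,0,14,0,-55,0,38,0,-55,0,62,0,-55,0,80,0,-55,0,86,0,-45,0,86,0,-20,0,86,0,5,0,86,0,16,0])

```text
t: 9.55
eef_pos: [0.5485, -0.1608, 0.2466]
orientation: [[0.181, 0.983, -0.004], [0.983, -0.181, 0.001], [0.0, -0.004, -1.0]]
force: [-0.0, -0.7, -0.6]
grip_width: -0.0003
```

```bash
python3 look.py s6
```

```text
t 9.55 [ 0.5485 -0.1608  0.2466] F [-0.   -0.67 -0.61]
tongue 695 mid [-0.0013  0.0398  0.1809] angle~ 1.355 rmax 0.201
tcp in hinge frame [-0.0008  0.1048  0.1466]
```

View pics/s6.png

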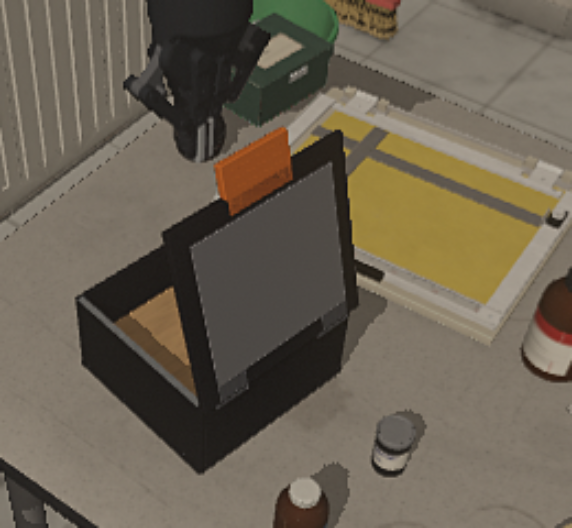

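The lid is falling by itself at about 1.31 rad, and the finger is in front of it at crop pixel (200, 150). I'll hold there for the catch.

Emit:
carry_out(deltas=[0,0,0,0,0,0,0,0,0,0,0,0,0,0,0,0,0,0,0,0,0,0,0,0,0,0,0,0,0,0,0,0,0,0,0,0,0,0,0,0,0,0,0,0,0,0,0,0])

```text
t: 10.6
eef_pos: [0.5502, -0.1617, 0.2501]
orientation: [[0.182, 0.983, -0.0], [0.983, -0.182, 0.0], [0.0, -0.0, -1.0]]
force: [0.5, 0.7, -0.9]
grip_width: 0.0
```

```bash
python3 look.py
```

```text
t 10.6 [ 0.5502 -0.1617  0.2501] F [ 0.54  0.74 -0.86]
tongue 719 mid [1.000e-04 5.390e-02 1.765e-01] angle~ 1.274 rmax 0.201
tcp in hinge frame [0.001  0.1042 0.1501]
```

Emit:
carry_out(deltas=[0,0,0,0,0,0,0,0,0,0,0,0,0,0,0,0,0,0,0,0,0,0,0,0,0,0,0,0,0,0,0,0,0,0,0,0,0,0,0,0])

```text
t: 11.48
eef_pos: [0.5502, -0.1618, 0.2502]
orientation: [[0.182, 0.983, -0.0], [0.983, -0.182, -0.0], [-0.0, -0.0, -1.0]]
force: [-0.4, -0.2, 0.9]
grip_width: -0.0001
```

```bash
python3 look.py
```

```text
t 11.4833 [ 0.5502 -0.1618  0.2502] F [-0.37 -0.16  0.94]
tongue 718 mid [-0.0007  0.0775  0.1669] angle~ 1.136 rmax 0.2
tcp in hinge frame [0.0011 0.1042 0.1502]
```

Emit:
carry_out(deltas=[0,0,0,0,0,0,0,0,0,0,0,0,0,0,0,0])

```text
t: 11.87
eef_pos: [0.5502, -0.1617, 0.2502]
orientation: [[0.182, 0.983, -0.0], [0.983, -0.182, 0.0], [0.0, -0.0, -1.0]]
force: [-0.0, 1.1, -1.1]
grip_width: -0.0
```

```bash
python3 look.py s7
```

```text
t 11.8667 [ 0.5502 -0.1617  0.2502] F [-0.01  1.1  -1.14]
tongue 711 mid [-0.0002  0.0775  0.167 ] angle~ 1.135 rmax 0.201
tcp in hinge frame [0.001  0.1043 0.1502]
```

View pics/s7.png

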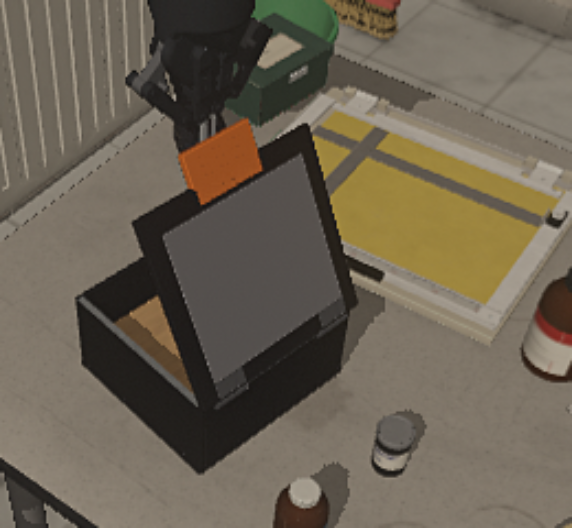

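Caught at about 1.09 rad, well above halfway; the finger is behind the tongue at crop pixel (205, 135). Next I compute the lowering table.

```bash
python3 - <<'E'
import numpy as np
def f(t): return 200*np.cos(t), -200*np.sin(t)*168/177.4
for a,b,n in((1.09,.77,20),(.77,.45,20)):
    y0,z0=f(a);print(a,b,[x for t in np.linspace(a,b,n+1)[1:] for x in (round(float(f(t)[0]-y0),1),0,round(float(f(t)[1]-z0),1),0)])
E
```

```text
1.09 0.77 [2.8, 0, 1.4, 0, 5.6, 0, 2.9, 0, 8.4, 0, 4.4, 0, 11.2, 0, 5.9, 0, 13.9, 0, 7.5, 0, 16.6, 0, 9.2, 0, 19.2, 0, 10.8, 0, 21.9, 0, 12.6, 0, 24.5, 0, 14.3, 0, 27.1, 0, 16.1, 0, 29.6, 0, 17.9, 0, 32.1, 0, 19.8, 0, 34.6, 0, 21.7, 0, 37.1, 0, 23.7, 0, 39.5, 0, 25.6, 0, 41.9, 0, 27.7, 0, 44.2, 0, 29.7, 0, 46.6, 0, 31.8, 0, 48.8, 0, 33.9, 0, 51.1, 0, 36.1, 0]
0.77 0.45 [2.2, 0, 2.2, 0, 4.4, 0, 4.4, 0, 6.5, 0, 6.7, 0, 8.6, 0, 9.0, 0, 10.7, 0, 11.3, 0, 12.7, 0, 13.6, 0, 14.7, 0, 16.0, 0, 16.6, 0, 18.4, 0, 18.5, 0, 20.9, 0, 20.3, 0, 23.3, 0, 22.2, 0, 25.8, 0, 23.9, 0, 28.4, 0, 25.7, 0, 30.9, 0, 27.3, 0, 33.5, 0, 29.0, 0, 36.1, 0, 30.6, 0, 38.7, 0, 32.1, 0, 41.4, 0, 33.6, 0, 44.1, 0, 35.1, 0, 46.7, 0, 36.5, 0, 49.5, 0]
```

Emit:
carry_out(deltas=[1,0,0.5,0,3,0,1.5,0,5,0,2.5,0,7,0,3.6,0,9,0,4.7,0,11,0,5.8,0,13,0,7,0,15,0,8.2,0,17,0,9.4,0,19,0,10.6,0,21,0,12,0,23,0,13.3,0,25,0,14.7,0,27,0,16,0,29,0,17.5,0,31,0,19,0,33,0,20.5,0,35,0,22,0,37,0,23.6,0,39,0,25.2,0])

```text
t: 13.58
eef_pos: [0.5574, -0.1233, 0.2248]
orientation: [[0.182, 0.983, 0.0], [0.983, -0.182, -0.0], [0.0, 0.0, -1.0]]
force: [0.1, 0.6, -0.3]
grip_width: 0.0
```

```bash
python3 look.py
```

```text
t 13.5833 [ 0.5574 -0.1233  0.2248] F [ 0.07  0.56 -0.26]
tongue 662 mid [-1.000e-04  1.142e-01  1.428e-01] angle~ 0.896 rmax 0.199
tcp in hinge frame [0.001  0.1434 0.1248]
```

Emit:
carry_out(deltas=[2.2,0,1.8,0,4.4,0,3.8,0,6.6,0,5.8,0,8.7,0,7.8,0,10.8,0,9.9,0,12.9,0,12,0,14.9,0,14,0,16.9,0,16.2,0,18.9,0,18.3,0,20.8,0,20.5,0,22.7,0,22.7,0,24.6,0,25,0,26.4,0,27.2,0,28.2,0,29.4,0,30,0,31.7,0,31.7,0,34,0,33.4,0,36.3,0,35.1,0,38.7,0,36.7,0,41,0,38.3,0,43.3,0])

```text
t: 15.3
eef_pos: [0.5643, -0.0856, 0.1814]
orientation: [[0.182, 0.983, 0.0], [0.983, -0.182, 0.0], [0.0, -0.0, -1.0]]
force: [0.7, 0.1, -0.5]
grip_width: 0.0001
```

```bash
python3 look.py; python3 - <<'E'
import numpy as np
def f(t): return 200*np.cos(t), -200*np.sin(t)*.95
for a,b,n in((.55,.3,20),(.3,.1,20)):
    y0,z0=f(a);print(a,b,[x for t in np.linspace(a,b,n+1)[1:] for x in (round(float(f(t)[0]-y0),1),0,round(float(f(t)[1]-z0),1),0)])
E
```

```text
t 15.3 [ 0.5643 -0.0856  0.1814] F [ 0.72  0.12 -0.5 ]
tongue 577 mid [0.0009 0.1511 0.1019] angle~ 0.595 rmax 0.2
tcp in hinge frame [0.0009 0.1817 0.0814]
0.55 0.3 [1.3, 0, 2.0, 0, 2.6, 0, 4.1, 0, 3.8, 0, 6.1, 0, 5.0, 0, 8.2, 0, 6.2, 0, 10.3, 0, 7.4, 0, 12.4, 0, 8.5, 0, 14.5, 0, 9.6, 0, 16.7, 0, 10.7, 0, 18.8, 0, 11.7, 0, 21.0, 0, 12.7, 0, 23.1, 0, 13.7, 0, 25.3, 0, 14.7, 0, 27.5, 0, 15.6, 0, 29.7, 0, 16.5, 0, 31.9, 0, 17.4, 0, 34.2, 0, 18.2, 0, 36.4, 0, 19.0, 0, 38.6, 0, 19.8, 0, 40.9, 0, 20.6, 0, 43.2, 0]
0.3 0.1 [0.6, 0, 1.8, 0, 1.1, 0, 3.6, 0, 1.7, 0, 5.5, 0, 2.2, 0, 7.3, 0, 2.7, 0, 9.1, 0, 3.2, 0, 11.0, 0, 3.7, 0, 12.8, 0, 4.1, 0, 14.7, 0, 4.5, 0, 16.5, 0, 4.9, 0, 18.4, 0, 5.3, 0, 20.3, 0, 5.7, 0, 22.1, 0, 6.0, 0, 24.0, 0, 6.4, 0, 25.9, 0, 6.7, 0, 27.8, 0, 7.0, 0, 29.6, 0, 7.2, 0, 31.5, 0, 7.5, 0, 33.4, 0, 7.7, 0, 35.3, 0, 7.9, 0, 37.2, 0]
```

Emit:
carry_out(deltas=[1.3,0,2,0,2.6,0,4.1,0,3.8,0,6.1,0,5,0,8.2,0,6.2,0,10.3,0,7.4,0,12.4,0,8.5,0,14.5,0,9.6,0,16.7,0,10.7,0,18.8,0,11.7,0,21,0,12.7,0,23.1,0,13.7,0,25.3,0,14.7,0,27.5,0,15.6,0,29.7,0,16.5,0,31.9,0,17.4,0,34.2,0,18.2,0,36.4,0,19,0,38.6,0,19.8,0,40.9,0,20.6,0,43.2,0])

```text
t: 17.02
eef_pos: [0.568, -0.0655, 0.1382]
orientation: [[0.182, 0.983, -0.0], [0.983, -0.182, 0.0], [-0.0, -0.0, -1.0]]
force: [0.3, 1.5, -1.3]
grip_width: 0.0002
```

```bash
python3 look.py s8
```

```text
t 17.0167 [ 0.568  -0.0655  0.1382] F [ 0.31  1.45 -1.31]
tongue 486 mid [-1.00e-04  1.71e-01  6.07e-02] angle~ 0.342 rmax 0.2
tcp in hinge frame [0.0008 0.2022 0.0382]
```

View pics/s8.png

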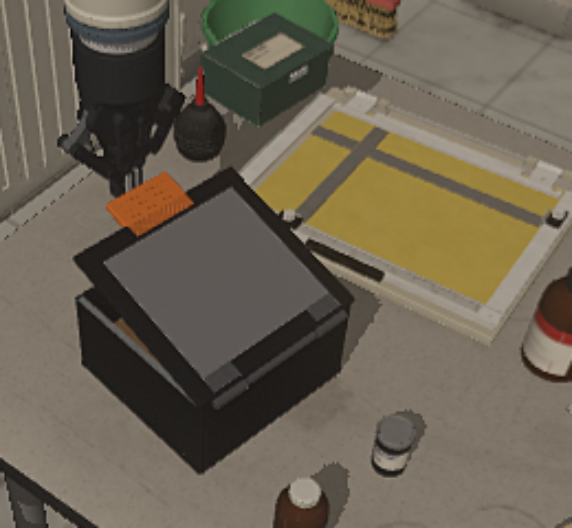

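Emit:
carry_out(deltas=[0.3,0,1.3,0,0.7,0,2.7,0,1.1,0,4,0,1.5,0,5.5,0,1.9,0,7,0,2.3,0,8.4,0,2.7,0,9.8,0,3.1,0,11.2,0,3.5,0,12.6,0,3.8,0,14,0,4.1,0,15.5,0,4.4,0,17,0,4.7,0,18.4,0,5,0,19.8,0,5.3,0,21.2,0,5.6,0,22.7,0,5.8,0,24.1,0,6.1,0,25.5,0,6.3,0,27,0,6.5,0,28.4,0])

```text
t: 18.73
eef_pos: [0.5693, -0.0591, 0.11]
orientation: [[0.182, 0.983, 0.0], [0.983, -0.182, 0.0], [0.0, 0.0, -1.0]]
force: [1.7, 2.3, -0.9]
grip_width: -0.0002
```

```bash
python3 look.py
```

```text
t 18.7333 [ 0.5693 -0.0591  0.11  ] F [ 1.72  2.31 -0.88]
tongue 428 mid [0.0004 0.1778 0.0342] angle~ 0.19 rmax 0.2
tcp in hinge frame [0.001  0.2087 0.01  ]
```

Emit:
carry_out(deltas=[0.1,0,0.8,0,0.3,0,1.8,0,0.4,0,2.8,0,0.5,0,3.8,0,0.7,0,5,0,0.8,0,6.2,0,0.9,0,7.4,0,1,0,8.6,0,1.1,0,9.8,0,1.2,0,11,0,1.3,0,12.2,0,1.4,0,13.4,0])

```text
t: 19.78
eef_pos: [0.5695, -0.0577, 0.0966]
orientation: [[0.182, 0.983, 0.0], [0.983, -0.182, 0.0], [0.0, 0.0, -1.0]]
force: [0.8, 3.7, -0.6]
grip_width: 0.0001
```

```bash
python3 look.py
```

```text
t 19.7833 [ 0.5695 -0.0577  0.0966] F [ 0.83  3.73 -0.62]
tongue 404 mid [0.0007 0.1796 0.0223] angle~ 0.124 rmax 0.199
tcp in hinge frame [ 0.0009  0.2101 -0.0034]
```

Emit:
carry_out(deltas=[0.1,0,0.8,0,0.15,0,1.8,0,0.2,0,2.8,0,0.25,0,3.8,0,0.3,0,4.8,0,0.3,0,5.8,0,0.35,0,6.8,0,0.35,0,7.8,0,0.4,0,8.8,0,0.4,0,9.8,0])

```text
t: 20.67
eef_pos: [0.5696, -0.0571, 0.0868]
orientation: [[0.182, 0.983, 0.0], [0.983, -0.182, 0.0], [0.0, 0.0, -1.0]]
force: [1.2, 5.8, -0.9]
grip_width: 0.0002
```

```bash
python3 look.py
```

```text
t 20.6667 [ 0.5696 -0.0571  0.0868] F [ 1.2   5.79 -0.93]
tongue 385 mid [-0.0002  0.1805  0.0132] angle~ 0.073 rmax 0.202
tcp in hinge frame [ 0.0009  0.2106 -0.0132]
```

Emit:
carry_out(deltas=[0,0,0.7,0,0.05,0,1.4,0,0.05,0,2.1,0,0.1,0,2.8,0,0.1,0,3.5,0,0.1,0,4.2,0,0.1,0,4.9,0,0.1,0,5.6,0,0.1,0,6.2,0,0.1,0,6.8,0,0.1,0,7.4,0,0.1,0,8,0])

```text
t: 21.72
eef_pos: [0.57, -0.057, 0.0793]
orientation: [[0.182, 0.983, 0.001], [0.983, -0.182, 0.0], [0.0, 0.001, -1.0]]
force: [0.6, 5.0, 3.6]
grip_width: -0.0002
```

```bash
python3 look.py
```

```text
t 21.7167 [ 0.57   -0.057   0.0793] F [0.59 5.01 3.65]
tongue 326 mid [0.0004 0.1827 0.0081] angle~ 0.045 rmax 0.2
tcp in hinge frame [ 0.0012  0.2108 -0.0207]
```

Emit:
carry_out(deltas=[0.3,0,-0.5,0,0.6,0,-1,0,1,0,-1,0,2,0,-1,0,5,0,-1,0,12,0,-1,0,22,0,-1,0,34,0,-1,0,42,0,-10,0,46,0,-35,0,46,0,-65,0,46,0,-95,0,46,0,-120,0,46,0,-135,0,46,0,-140,0,46,0,-140,0])

```text
t: 23.1
eef_pos: [0.5788, -0.0113, 0.2207]
orientation: [[0.181, 0.983, 0.003], [0.983, -0.181, -0.0], [0.0, 0.003, -1.0]]
force: [0.9, -0.0, -0.3]
grip_width: -0.0001
```

```bash
python3 look.py s9; python3 - <<'E'
from h import *
c=capture("scene");W=pts(c);v,u=np.mgrid[0:480,0:640]
for nm,(a,b,e,f) in(("bottle",(360,395,312,360)),("can",(405,432,284,320))):
    s=W[(u>a)&(u<b)&(v>e)&(v<f)&(W[...,2]>.02)];print(nm,np.median(s,0))
c=capture("top");W=pts(c);s=W[(u>258)&(u<290)&(v>162)&(v<194)&(W[...,2]>.03)&(W[...,2]<.1)];print("loupe",len(s),np.median(s,0))
E
```

```text
t 23.1 [ 0.5788 -0.0113  0.2207] F [ 0.87 -0.04 -0.26]
tongue 357 mid [0.0015 0.1811 0.0081] angle~ 0.045 rmax 0.199
tcp in hinge frame [0.0015 0.2574 0.1207]
bottle [ 0.43285978 -0.35943282  0.06215018]
can [ 0.55384368 -0.37394552  0.04862092]
loupe 440 [ 0.63960795 -0.08077626  0.042641  ]
```

View pics/s9.png

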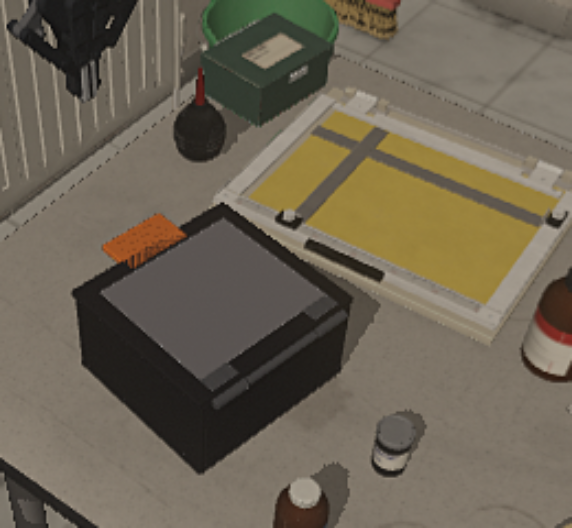

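The lid is shut and flat, with the tongue at crop pixel (145, 240) and the hand clear at (85, 80). The bystanders haven't moved, so I'm handing in.

```bash
python3 -c "
from workcell import *
print(hand_in())"
```

```text
the job is handed in; nothing more can be done
None
```

The lid is shut and the job is handed in at about 23 s; `hand_in` gave no verdict.

**What I did:** I tipped the lid past upright with the closed fingertips and lifted the finger over to the tongue side. The falling lid was caught at the tongue's edge at about 1.09 rad. I then lowered it along its arc to shut over about 8 s, slowing towards the end, and took the hand clear.

**Last checks:**
- **Lid:** the tongue's top face is 8 mm above the hinge height, as it should be for a shut lid.
- **Bystanders:** the can and bottle are within about 1 mm of where they started. The loupe reads about 3 mm off, on fewer pixels. I take that as measurement noise, since the hand never came near it.
- **Forces:** the readings I took showed at most about 6 N.

**What disagreed:**
- **Missed first push:** the fingertips reached about 20 mm less than the stated 17 mm ahead of the TCP. The first push went over the tongue without touching it, and I repeated it lower.
- **How the lid was held:** the tool can only point straight down, so the finger was not flat underneath. It bore against the front lower edge of the tongue, and near shut the lid was held mostly by friction there. At the very end the finger was dragging the shut lid down with about 4 N.

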